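# Find the sample pot that nests in the heater's insert

### The job

One of the three lidded steel sample pots belongs in the insert that is fitted in the dry-block heater: find it by trying them. Press the pot straight down until the stiff sliding insert reaches its hard stop; only the right pot then has its flat lid level with the heater's top. Leave that pot so and let go, with the other two standing upright on the bench, and do not tip over any pot or disturb the bottle, carton and spanner.

Things in the scene. Friction and masses are not known exactly. Their poses are not given: they have to be found in the camera images.
- well_rim (a point): Dry-block heater, fixed: white square housing 124 x 124 mm, 105 mm high; on its own +x side a grey console 50 mm high, 62 to 118 mm from the centre. This point: centre of the mouth of its round well (88 mm across), level with the flat top; z up. In the well is one of three aluminium inserts (thick sleeve with floor and one round bore), at random and not told which; two spares stand far off, not needed.
- sleeve_edge (a point): Point on the well's axis 30 mm below the heater's top: the level of the sleeve's upper edge (any insert) when the insert is at the bottom of its travel. It starts 12 to 24 mm higher, unknown. It slides down stiffly (about 10 N; a pot's weight does not move it), stays where it is pushed, and ends on a hard stop, felt as a sharp rise of force.
- well_floor (a point): Point on the well's axis 103 mm below the heater's top. Each insert's bore is 4 mm wider than its own pot, its floor as deep as that pot's body is high. With the insert at its stop, the right pot's lid is level with the heater's top; a pot too wide for the bore stands on the sleeve's edge, lid 34 mm or more too high; a pot too narrow goes in but, being taller, its lid stays 14 or 28 mm too high.
- slim_centre (a point): Lidded steel sample pot, loose, upright on the bench, 0.18 to 0.35 kg: closed cylinder 56 mm across, 92 mm high, flat lid, 4 mm bevel round the foot; on the lid's centre a black round knob 24 mm across, 36 mm high, to hold it by. This point: on its axis, half-way up its whole 128 mm; the lid's top is 28 mm, the knob's top 64 mm above it. z up its axis.
- slim_lid (a point): Centre of the flat lid of the 56 mm pot (foot of its knob), 92 mm above the pot's underside; z up its axis.
- mid_centre (a point): Lidded steel sample pot, loose, upright on the bench, 0.18 to 0.35 kg: closed cylinder 62 mm across, 78 mm high, flat lid, 4 mm bevel round the foot; on the lid's centre a black round knob 24 mm across, 36 mm high, to hold it by. This point: on its axis, half-way up its whole 114 mm; the lid's top is 21 mm, the knob's top 57 mm above it. z up its axis.
- mid_lid (a point): Centre of the flat lid of the 62 mm pot (foot of its knob), 78 mm above the pot's underside; z up its axis.
- wide_centre (a point): Lidded steel sample pot, loose, upright on the bench, 0.18 to 0.35 kg: closed cylinder 68 mm across, 64 mm high, flat lid, 4 mm bevel round the foot; on the lid's centre a black round knob 24 mm across, 36 mm high, to hold it by. This point: on its axis, half-way up its whole 100 mm; the lid's top is 14 mm, the knob's top 50 mm above it. z up its axis.
- wide_lid (a point): Centre of the flat lid of the 68 mm pot (foot of its knob), 64 mm above the pot's underside; z up its axis.
- flask: Bystander: amber glass bottle, 64 mm across, 150 mm high; origin at the centre of its underside.
- carton: Bystander: open cardboard carton 130 x 100 x 60 mm; origin at the centre of its underside.
- spanner: Bystander: steel spanner lying on the bench; origin at the middle of its underside.
Mind the look-alikes: they are no part of the job. Leave any purple look-alike of the part that bears mid_centre alone.

How it is judged:
At the end, for the whole second after the job is handed in: One pot is nested in the heater's well: its lid's centre within 4 mm in height of the heater's top and within 8 mm of the well's axis, upright within 0.08 rad. Both other pots stand upright (within 0.08 rad) on the bench (height within 5 mm), clear of the heater (((horizontal distance between slim_lid and well_rim below 0.008 m and z of slim_lid in the frame of well_rim between -0.004 and 0.004 m and angle between each of slim_lid, mid_lid, wide_lid's own z axis and vertical below 0.08 rad and height (world z) of mid_lid between 0.073 and 0.083 m and horizontal distance between each of mid_lid, wide_lid and well_rim above 0.08 m and height (world z) of wide_lid between 0.059 and 0.069 m) or (horizontal distance between mid_lid and well_rim below 0.008 m and z of mid_lid in the frame of well_rim between -0.004 and 0.004 m and angle between each of mid_lid, slim_lid, wide_lid's own z axis and vertical below 0.08 rad and height (world z) of slim_lid between 0.087 and 0.097 m and horizontal distance between each of slim_lid, wide_lid and well_rim above 0.08 m and height (world z) of wide_lid between 0.059 and 0.069 m) or (horizontal distance between wide_lid and well_rim below 0.008 m and z of wide_lid in the frame of well_rim between -0.004 and 0.004 m and angle between each of wide_lid, slim_lid, mid_lid's own z axis and vertical below 0.08 rad and height (world z) of slim_lid between 0.087 and 0.097 m and horizontal distance between each of slim_lid, mid_lid and well_rim above 0.08 m and height (world z) of mid_lid between 0.073 and 0.083 m))); the robot touches nothing.
It fails at once if a pot is tipped over (angle between any of slim_lid, mid_lid, wide_lid's own z axis and vertical above 0.8 rad).
It fails at once if the bottle, carton or spanner is moved by more than 40 mm (distance of any of flask, carton, spanner from where it was at the start of the episode above 0.04 m).
It also fails if it takes over 64 s, if anything falls off the work surface, if the arm or the gripper's body presses on something with over 40 N, if the wrist force passes 120 N, or if a joint passes its speed limit or range.

### The arm

A 6-joint arm with a two-finger parallel gripper is mounted at the origin on the work surface. World frame = base frame: x ahead of the robot, y to its left, z up, the work surface at z = 0. Lengths are in m, angles in rad, forces in N, time in s.
With the tool pointing down it reaches from about 0.3 to 0.875 m from the base axis. Payload 4.2 kg.
Tool frame: the origin (TCP) lies between the finger pads; the fingertips stand robot.tips_ahead ahead of it and the grasp point (between the pads) lies 8 mm behind it (robot.tips_ahead is the distance from the TCP to the fingertips, in m); z points along the fingers, y is the line along which they close (so a half turn about z gives the same grasp; the last joint's range is limited). The gripper opens to 85 mm and grips with 20 to 120 N. Pads are 22 mm wide; open, the fingers measure 114 mm over their backs; the gripper's body (76 mm by 85 mm) begins 54 mm behind the grasp point. The pads swing forward as they close: fully open they stand 13 mm farther back than shut.
Start: joints at [-1.156, 0.32, 1.565, -0, 1.257, -0.02], TCP at [0.242, -0.522, 0.242] pointing down, gripper open.
Joint ranges: [-3.11, 3.11], [-0.84, 2.01], [0.21, 2.61], [-1.34, 4.49], [0.05, 2.63], [-2.56, 2.56]. Speed limits (rad/s): [2.57, 2.57, 3.14, 3.14, 3.14, 3.14].

### API

Orientations are given as a 3x3 rotation matrix whose columns are the frame's x, y, z axes.
In Python, from bench import robot gives the robot as it stands. Calls block until the motion is done:
- robot.move_to(position, orientation): joint-space move of the TCP to a pose.
- robot.line_to(position, rotation=None, feed=0.15): straight line of the TCP; rotation=None keeps the orientation; feed is the mean speed in m/s.
- robot.movej(angles): joint-space move.
- robot.set_gripper(opening): finger opening in m; the grip force is fixed at half the most; returns when the fingers have stopped.
- robot.sleep(seconds).
- robot.ik(position, orientation): joint angles nearest the present ones, or None.
- robot.capture(name): name is "scene" or "top" or "wrist"; returns a dict with "image" (420x560x3 uint8, red, green, blue), "fovy" (degrees; the focal length in pixels is half the picture's height over the tangent of half this angle, whatever the lens; pixels are square), "cx", "cy" (the principal point, pixels), "position" and "orientation" of the camera in the world. Camera axes: x right, y down, z forward; pixel columns grow to the right and rows downward; lengths in m; the calibration is good to about 2 mm. The wrist camera is an equidistant fisheye: a pixel r from the principal point sees the ray r / f radians off the axis. A picture is of the moment at which its call begins. There is no depth.
A pose or a line that the arm cannot do raises robot.PlanningError and nothing moves.
- robot.job_done(): hands the job in; it is judged then, once.
Trained networks look in the newest picture that a camera, given by its name, has taken for a name from the list of things; names that differ only in an ending like _2 or _b are one class to them, and where a whole thing is asked for, a point or a joint stands for the part that bears it (a point fixed in the world has none). Each returns a list of dicts, best first, with "conf" (0 to 1); they miss things now and then, are a little off and sometimes report something else, mostly with a low value. They report only what shows in the picture. A call takes as long as a camera call. They do not tell look-alikes from the thing itself.
- robot.find_in(camera, name): "bbox" ([left, top, right, bottom] in pixels, round what is visible of it).
- robot.cut_out(camera, name): "mask" (420x560 bool, what is visible of it) and "bbox" ([left, top, right, bottom] in pixels, round what is visible of it).
- robot.mark_of(camera, name): "location" ([column, row] in pixels: a listed point, or the origin of a listed thing).
Readings, each from a call of its own:
- robot.get_time_s(): time.
- robot.get_joints(): joint angles.
- robot.get_dq(): joint speeds.
- robot.get_joint_efforts(): joint torques, N m.
- robot.get_eef_pos(): TCP position.
- robot.get_eef_rot(): TCP orientation.
- robot.get_wrist_force(): force on the tool from outside, world axes, zero at the start.
- robot.get_moment(): the same for the moment, N m.
- robot.get_width(): finger opening in m.
- robot.get_finger_force(): force on a finger pad.
Only numpy, scipy, OpenCV 4.12 (cv2) and the standard library are available. Lean on these libraries where they do the work, as an engineer would, in place of code of your own. Each camera call takes 0.05 s, during which the arm holds its last target. There are 200 camera calls.

## Working session

There is one attempt and no reset: what is moved stays moved. The work goes in short steps, each a Python script; the robot and the scene stay as the last script left them, time stands still between calls to the robot, and variables do not carry over. Pictures are saved under pics/ and viewed, at most 10 in all, crops included, and the job is handed in when it is done.

```bash
mkdir -p pics; cat > h.py <<'E'
from bench import robot
import numpy as np, cv2
def shot(cam,fn=None):
    c=robot.capture(cam)
    if fn: cv2.imwrite('pics/'+fn,c['image'][:,:,::-1])
    return c
def ray(c,px):
    f=c['image'].shape[0]/2/np.tan(np.radians(c['fovy'])/2)
    return f,np.array([px[0]-c['cx'],px[1]-c['cy']])
def at_z(c,px,z,fish=False):
    f,d=ray(c,px)
    if fish:
        r=np.hypot(*d); t=r/f; v=np.array([*(d/max(r,1e-9)*np.sin(t)),np.cos(t)])
    else: v=np.array([*(d/f),1.])
    v=np.array(c['orientation'])@v; p=np.array(c['position'])
    return p+v*(z-p[2])/v[2]
E
python3 - <<'E'
from h import *
Z={'well_rim':.105,'slim_lid':.092,'mid_lid':.078,'wide_lid':.064,'flask':0,'carton':0,'spanner':0}
ims=[]
for cam in ('top','scene'):
    c=shot(cam); ims.append(c['image'])
    print(cam,c['position'])
    for n,z in Z.items():
        for m in robot.mark_of(cam,n)[:4]:
            print(n,round(m['conf'],2),np.round(m['location']),np.round(at_z(c,m['location'],z)[:2],3))
cv2.imwrite('pics/a.png',ims[0][:,:,::-1]);cv2.imwrite('pics/b.png',ims[1][:,:,::-1])
print(robot.tips_ahead,robot.get_time_s())
E
```

```text
top [0.38254254 0.02906002 1.16578489]
well_rim 0.97 [251. 239.] [0.519 0.124]
slim_lid 0.65 [345. 262.] [ 0.469 -0.102]
mid_lid 0.96 [412. 248.] [ 0.507 -0.269]
mid_lid 0.94 [413. 285.] [ 0.418 -0.269]
mid_lid 0.8 [458. 256.] [ 0.49 -0.38]
wide_lid 0.65 [346. 209.] [ 0.605 -0.108]
wide_lid 0.65 [252. 245.] [0.51  0.125]
flask 0.86 [156. 289.] [0.399 0.374]
carton 0.88 [148. 203.] [0.624 0.412]
carton 0.57 [252. 238.] [0.534 0.13 ]
carton 0.44 [411. 161.] [ 0.754 -0.295]
spanner 0.86 [414. 161.] [ 0.755 -0.303]
scene [1.09527177 0.98675795 1.01832109]
well_rim 0.67 [313. 220.] [0.518 0.119]
slim_lid 0.83 [288. 179.] [ 0.478 -0.084]
slim_lid 0.29 [406. 295.] [0.462 0.427]
mid_lid 0.84 [283. 148.] [ 0.401 -0.248]
mid_lid 0.66 [240. 135.] [ 0.484 -0.387]
mid_lid 0.58 [250. 155.] [ 0.51  -0.264]
wide_lid 0.75 [243. 193.] [ 0.604 -0.12 ]
wide_lid 0.28 [315. 218.] [0.481 0.074]
flask 0.74 [407. 292.] [0.39  0.366]
carton 0.68 [344. 344.] [0.616 0.419]
carton 0.21 [288. 175.] [ 0.403 -0.209]
spanner 0.68 [177. 197.] [ 0.757 -0.277]
spanner 0.51 [344. 343.] [0.614 0.416]
0.011 0.8
```

View pics/a.png

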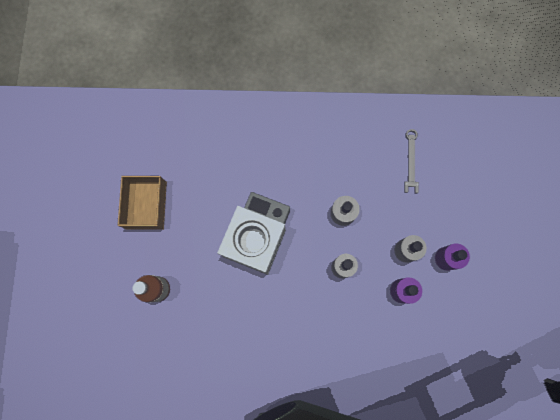

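View pics/b.png

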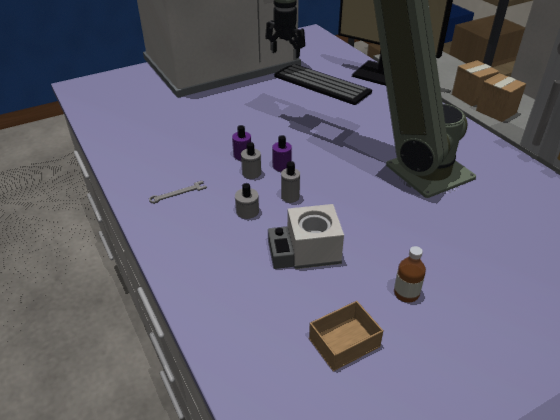

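```bash
cat >> h.py <<'E'
def Rd(a=0):
    c,s=np.cos(a),np.sin(a); return np.array([[c,s,0],[s,-c,0],[0,0,-1.]])
def look(names,fn=None):
    c=shot('wrist',fn)
    for n,z in names.items():
        for m in robot.mark_of('wrist',n)[:4]:
            print(n,round(m['conf'],2),np.round(m['location']),np.round(at_z(c,m['location'],z,True)[:2],4))
    return c
E
python3 - <<'E'
from h import *
print(robot.get_eef_rot().round(2))
for a in (0,np.pi,-np.pi/2,np.pi/2):
    print(a,robot.ik([.519,.124,.35],Rd(a)),robot.ik([.507,-.269,.25],Rd(a)))
a=0
robot.move_to([.5,-.16,.32],Rd(a))
c=look({'slim_lid':.092,'mid_lid':.078,'wide_lid':.064},'w1.png')
print(np.array(c['position'])-robot.get_eef_pos(),c['fovy'])
robot.move_to([.46,.124,.27],Rd(a))
look({'well_rim':.105},'w2.png')
print(robot.get_time_s(),robot.get_wrist_force())
cv2.imwrite('pics/w.png',np.hstack([cv2.imread('pics/w1.png'),cv2.imread('pics/w2.png')])[:,:][:, ::1])
im=cv2.imread('pics/w.png'); cv2.imwrite('pics/w.png',cv2.resize(im,(800,300)))
E
```

```text
[[ 0.91  0.42  0.  ]
 [ 0.42 -0.91 -0.  ]
 [-0.    0.   -1.  ]]
0 [ 2.12971410e-01  2.04898971e-01  1.45551749e+00 -4.44089210e-16
  1.48117619e+00  1.78376774e+00] [-5.07843220e-01  3.13321891e-01  1.55410454e+00 -4.44089210e-16
  1.27416622e+00  1.06295311e+00]
3.141592653589793 [ 2.12971410e-01  2.04898971e-01  1.45551749e+00 -4.44089210e-16
  1.48117619e+00 -1.35782492e+00] [-5.07843220e-01  3.13321891e-01  1.55410454e+00 -4.44089210e-16
  1.27416622e+00 -2.07863955e+00]
-1.5707963267948966 None None
1.5707963267948966 [ 2.12971410e-01  2.04898971e-01  1.45551749e+00 -4.44089210e-16
  1.48117619e+00  2.12971410e-01] [-5.07843220e-01  3.13321891e-01  1.55410454e+00 -4.44089210e-16
  1.27416622e+00 -5.07843220e-01]
mid_lid 0.66 [371. 167.] [ 0.5087 -0.2719]
mid_lid 0.66 [447. 185.] [ 0.4885 -0.379 ]
mid_lid 0.55 [356. 247.] [ 0.4053 -0.2601]
wide_lid 0.95 [232.  85.] [ 0.605  -0.1061]
[ 0.07207155 -0.00167962  0.13182711] 65.70646984690485
well_rim 0.27 [539.   0.] [ 0.6947 -0.1815]
3.8667 [ 0.39292426 -0.33932749 -0.86674518]
```

View pics/w2.png

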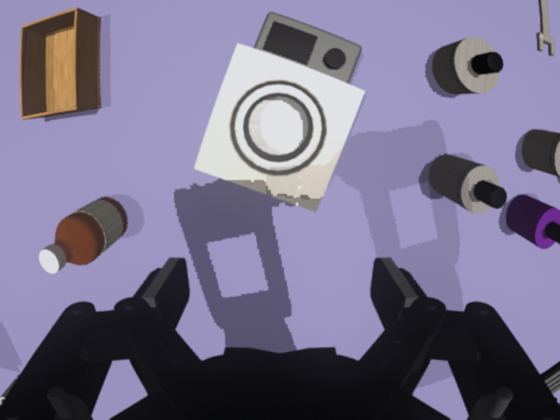

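```bash
python3 - <<'E'
from h import *
c=robot.capture('wrist'); im=c['image']
g=im.astype(float).mean(2)
print(at_z(c,(278,127),.105,True))
for k in range(0,360,45):
    d=np.array([np.cos(np.radians(k)),np.sin(np.radians(k))])
    print(k,[int(g[int(round(127+r*d[1])),int(round(278+r*d[0]))]) for r in range(20,56)])
cv2.imwrite('pics/w3.png',cv2.resize(im[67:187,218:338,::-1],(600,600),interpolation=cv2.INTER_CUBIC))
E
```

```text
[0.51881837 0.12258922 0.105     ]
0 [227, 227, 227, 225, 197, 151, 137, 136, 132, 114, 92, 80, 78, 81, 123, 190, 221, 226, 225, 225, 226, 224, 207, 149, 94, 82, 99, 142, 190, 223, 227, 227, 227, 227, 227, 226]
45 [227, 226, 226, 226, 225, 226, 226, 191, 109, 79, 79, 80, 79, 79, 118, 205, 205, 226, 226, 225, 225, 220, 186, 186, 102, 84, 107, 107, 181, 221, 221, 225, 221, 221, 211, 207]
90 [226, 227, 227, 225, 218, 212, 208, 191, 126, 86, 83, 84, 84, 83, 108, 174, 221, 227, 223, 214, 199, 191, 183, 155, 103, 84, 87, 102, 138, 176, 196, 200, 200, 200, 198, 197]
135 [216, 207, 204, 204, 204, 205, 205, 207, 168, 97, 97, 88, 88, 88, 88, 150, 150, 220, 226, 226, 226, 223, 205, 205, 142, 93, 92, 92, 124, 194, 194, 221, 224, 224, 223, 223]
180 [217, 216, 216, 216, 216, 217, 216, 218, 217, 205, 162, 109, 87, 86, 83, 106, 180, 222, 227, 227, 226, 226, 225, 212, 166, 105, 87, 88, 114, 166, 208, 223, 226, 225, 225, 225]
225 [227, 226, 220, 220, 213, 213, 213, 214, 216, 210, 210, 151, 80, 80, 84, 174, 174, 225, 227, 226, 226, 227, 217, 217, 143, 80, 91, 91, 164, 221, 221, 227, 226, 226, 226, 226]
270 [227, 227, 227, 227, 227, 228, 224, 194, 149, 133, 126, 97, 75, 76, 119, 186, 222, 227, 227, 227, 227, 228, 217, 164, 94, 74, 101, 163, 207, 225, 227, 227, 227, 226, 226, 227]
315 [227, 227, 226, 226, 194, 139, 139, 134, 137, 127, 127, 90, 73, 73, 125, 210, 210, 227, 227, 227, 227, 225, 157, 157, 77, 81, 140, 140, 212, 227, 227, 227, 227, 227, 226, 226]
```

View pics/w3.png

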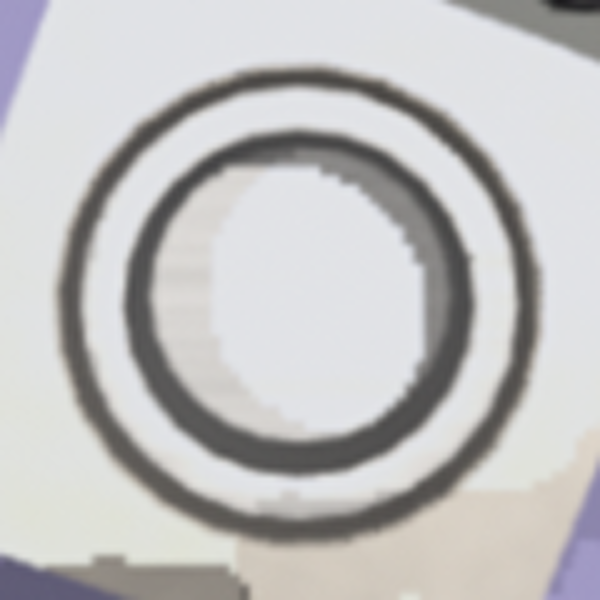

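```bash
python3 - <<'E'
from h import *
robot.move_to([.449,-.271,.25],Rd(0))
c=look({'mid_lid':.078,'mid_centre':.057},'m.png')
for m in robot.cut_out('wrist','mid_lid')[:3]: print(m['conf'],m['bbox'])
print(robot.get_time_s())
robot.set_gripper(.05)
E
```

```text
mid_lid 0.89 [268. 232.] [ 0.4032 -0.2607]
mid_lid 0.7 [388. 149.] [ 0.4881 -0.3769]
mid_lid 0.67 [280. 128.] [ 0.506  -0.2725]
mid_centre 0.69 [381. 150.] [ 0.4847 -0.3769]
mid_centre 0.59 [269. 229.] [ 0.3985 -0.2603]
mid_centre 0.57 [282. 128.] [ 0.5049 -0.2747]
0.66 [247.0, 96.8, 318.3, 161.9]
0.64 [235.4, 186.7, 297.3, 262.5]
0.61 [342.0, 116.4, 418.1, 182.3]
5.5833
```

View pics/m.png

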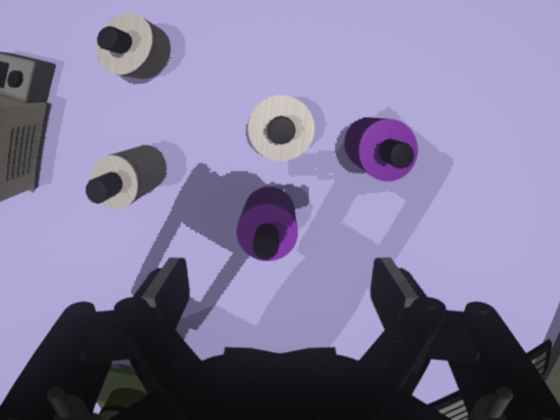

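```bash
python3 - <<'E'
from h import *
P=np.array([.506,-.2725]); W=np.array([.5188,.1226])
robot.move_to([*P,.17],Rd(0))
robot.line_to([*P,.094],feed=.12)
print('pre',robot.get_wrist_force().round(1))
robot.set_gripper(0)
print('w',robot.get_width(),robot.get_finger_force())
robot.line_to([*P,.27],feed=.2); print('lifted',robot.get_wrist_force().round(1),robot.get_width())
robot.move_to([*W,.27],Rd(0))
robot.line_to([*W,.205],feed=.15)
f0=robot.get_wrist_force(); print(f0.round(1))
z=.205
while z>.135:
    z-=.003; robot.line_to([*W,z],feed=.06)
    f=robot.get_wrist_force()-f0; print(round(z,3),f.round(1),end=' ')
    if f[2]>5 or np.hypot(*f[:2])>6: break
print(robot.get_time_s(),robot.get_eef_pos())
c=shot('wrist','i.png')
E
```

```text
pre [-0.1 -0.6  0.4]
w 0.02213560268362612 58.53706240653992
lifted [-1.   0.2 -3.9] 0.02245331042414136
[ 0.8 -0.3 -2.9]
0.202 [-1.1  0.1 -0.2] 0.199 [-0.9  0.1  0.5] 0.196 [-0.7 -0.1 -0.2] 0.193 [-0.4 -0.8  0.8] 0.19 [-0.2  0.3 -0.3] 0.187 [-0.9  0.6  0.1] 0.184 [-0.1 -0.3  0.3] 0.181 [-0.7  1.5 -0.3] 0.178 [-0.9  1.8 -0.3] 0.175 [-1.4  1.9 -0.3] 0.172 [-1.9  2.7 -0.3] 0.169 [-1.1  3.2 -0.5] 0.166 [-0.9  2.6 -0.8] 0.163 [-0.6  2.8 -1. ] 0.16 [-1.4  3.3 -0.8] 0.157 [-0.6  3.7 -1.1] 0.154 [-1.4  4.5 -0.3] 0.151 [-0.5  4.  -0.4] 0.148 [-1.3  5.   1.1] 0.145 [-1.3  5.3  0.8] 0.142 [-2.   6.4  0.4] 15.975 [0.51872011 0.1227635  0.14178006]
```

View pics/i.png

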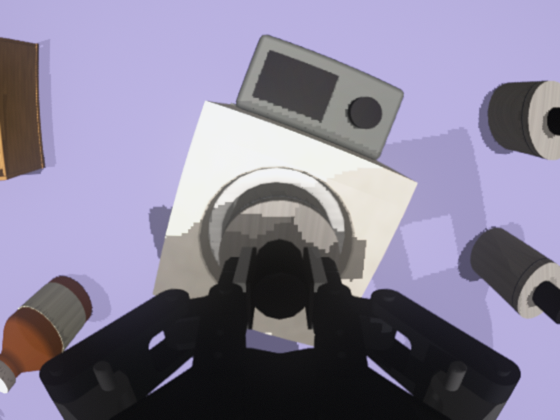

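```bash
python3 - <<'E'
from h import *
W=np.array([.5183,.1240]); f0=np.array([.8,-.3,-2.9])
z=.142
robot.line_to([*W,z],feed=.05); print((robot.get_wrist_force()-f0).round(1))
while z>.111:
    z-=.0015; robot.line_to([*W,z],feed=.04)
    f=robot.get_wrist_force()-f0; print(round(z,4),f.round(1),end=' ')
    if f[2]>28 or np.hypot(*f[:2])>15: break
print(robot.get_time_s(),robot.get_eef_pos(),robot.get_width())
shot('scene','s.png')
im=cv2.imread('pics/s.png')[150:290,230:400]; cv2.imwrite('pics/s.png',cv2.resize(im,None,fx=4,fy=4,interpolation=cv2.INTER_CUBIC))
E
```

```text
[-0.8  0.5  0. ]
0.1405 [-0.8  0.7  0.5] 0.139 [-0.4  0.4  3.6] 0.1375 [-1.5  0.1  8.1] 0.136 [-1.   0.2  7.3] 0.1345 [-0.2 -0.5  7.4] 0.133 [-0.5 -0.3  6.5] 0.1315 [-0.7  0.1  5.7] 0.13 [ 0.6 -0.3  7. ] 0.1285 [-0.4  0.1  6.3] 0.127 [ 0.4 -0.7  6. ] 0.1255 [ 0.7 -0.6  6.1] 0.124 [-0.4 -0.8  6.4] 0.1225 [-0.   0.2  6.6] 0.121 [-1.4  0.  12.3] 0.1195 [-2.6 -0.7 19.9] 0.118 [-6.4 -0.3 28.8] 20.275 [0.51898123 0.12431513 0.12169007] 0.02263717493478511
```

View pics/s.png

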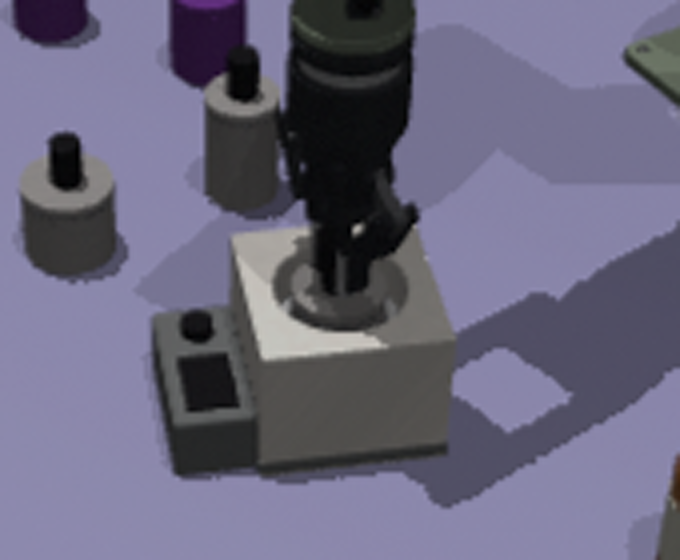

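```bash
python3 - <<'E'
from h import *
p=np.array([.5183,.1240,.1215])
robot.line_to(p,feed=.03); print(robot.get_wrist_force().round(1))
robot.set_gripper(.06)
robot.line_to(p+[0,0,.12],feed=.12)
robot.move_to([.458,.124,.27],Rd(0)); robot.sleep(.3)
c=look({'mid_lid':.105,'well_rim':.105},'e.png')
t=shot('top')
for m in robot.mark_of('top','mid_lid'): print(m['conf'],at_z(t,m['location'],.105))
print(robot.get_time_s(),robot.get_wrist_force().round(1))
E
```

```text
[-1.2  0.3 10.2]
mid_lid 0.92 [275. 128.] [0.5156 0.1261]
mid_lid 0.57 [551. 224.] [ 0.4175 -0.2273]
0.82 [ 0.49099776 -0.36204574  0.105     ]
0.81 [ 0.41580249 -0.25464448  0.105     ]
23.1167 [0.4 0.  0.4]
```

View pics/e.png

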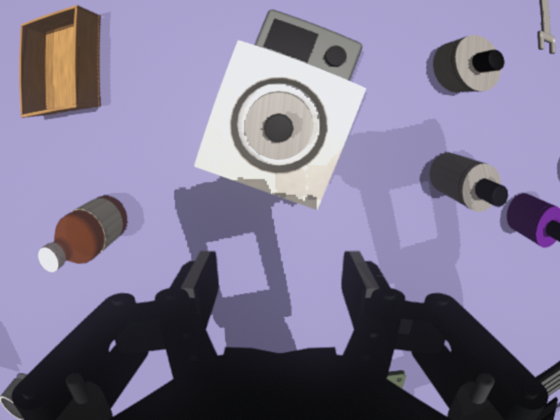

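The picture shows the mid pot upright and centred in the well, with its lid at (278,127). The other two pots are still standing and the bystanders are untouched.

```bash
python3 -c "
from h import *
print(robot.job_done())"
```

```text
the job is handed in; nothing more can be done
None
```

The mid (62 mm) pot was the right one: I pressed it to the insert's hard stop, where its lid sits about level with the heater's top. I then let go, left the other two pots standing untouched, and handed the job in after about 23 s; no verdict was returned.

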